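# Lay out a phone's parts in the order of assembly

## Task

Lay out the parts of the taken-apart black phone on the coloured service mats in the order they will be fitted, one after another: first the open frame on the red mat, then the dark battery on the yellow mat, then the black back cover on the green mat, and last the little steel cup of screws on the white mat. Each part lies flat in the middle of its mat, as it lies now and lengthwise along the mat (the cup simply stands upright in the middle; never tip it), and the hand lets go of it before the next is taken. The light grey battery and the keypad phone belong to another repair: leave them where they are.

Things in the scene. Friction and masses are not known exactly. Their poses are not given: they have to be found in the camera images.
- frame_mid (a point): open phone frame: black, flat, rectangular, green circuit board and bare metal showing on top; 110 (x) x 48 (y) x 9 (z) mm. The point is its centre, half-way up; z points up, x along its length, y across its width. It lies flat, loose, on the pale tablecloth on the left, 28 mm below the work board's top.
- battery_mid (a point): dark phone battery: flat black block with a dark blue label; 54 (x) x 38 (y) x 6 (z) mm. The point is its centre, half-way up; z points up, x along its length, y across its width. It lies flat, loose, on the pale tablecloth on the left, 28 mm below the work board's top.
- cover_mid (a point): black back cover: plain, thin, all-black plate with rounded corners; 102 (x) x 48 (y) x 4 (z) mm. The point is its centre, half-way up; z points up, x along its length, y across its width. It lies flat, loose, on the pale tablecloth on the left, 28 mm below the work board's top.
- cup_mid (a point): small round steel cup with a few screws in it (fixed in the cup); 46 mm across at the rim, about 40 mm at the foot, 19 mm high, open at the top. The point is its centre, half-way up; z points up. It stands loose on the grey work board (25 mm high) on the right.
- grey_battery_mid (a point): light grey phone battery, which belongs to another repair: 56 (x) x 38 (y) x 6 (z) mm; to be left alone. The point is its centre, half-way up; z points up, x along its length, y across its width. It lies flat, loose, on the grey work board (25 mm high) on the right.
- keypad_phone_mid (a point): complete dark blue keypad phone with small screen and keys, which belongs to another repair: 107 (x) x 47 (y) x 15 (z) mm; to be left alone. The point is its centre, half-way up; z points up, x along its length, y across its width. It lies flat, loose, on the pale tablecloth on the left, 28 mm below the work board's top.
- red_mat: red service mat with a black edge, flat, stuck to the top of the grey work board on the right: 120 (x) x 70 (y) x 6 (z) mm. Origin at the centre of its underside, on the board; x along its length, y across its width, z up; its top is 6 mm above the origin.
- yellow_mat: yellow service mat with a black edge, flat, stuck to the top of the grey work board on the right: 120 (x) x 70 (y) x 6 (z) mm. Origin at the centre of its underside, on the board; x along its length, y across its width, z up; its top is 6 mm above the origin.
- green_mat: green service mat with a black edge, flat, stuck to the top of the grey work board on the right: 120 (x) x 70 (y) x 6 (z) mm. Origin at the centre of its underside, on the board; x along its length, y across its width, z up; its top is 6 mm above the origin.
- white_mat: white service mat with a black edge, flat, stuck to the top of the grey work board on the right: 120 (x) x 70 (y) x 6 (z) mm. Origin at the centre of its underside, on the board; x along its length, y across its width, z up; its top is 6 mm above the origin.

How it is judged (in metres and radians):
On the way, in this order (a step that is already met when the one before it is completed fails the run):
1. open phone frame at rest in the middle of the red mat and let go (horizontal distance between frame_mid and red_mat below 0.015 m and z of frame_mid in the frame of red_mat below 0.0145 m and angle between frame_mid's own z axis and vertical below 0.12 rad and linear speed of frame below 0.02 m/s and contact force between the fingers and frame below 0.1 N and angle between the x axis of frame_mid and the x axis of red_mat, either way round below 0.25 rad), for 0.2 s.
2. dark battery at rest in the middle of the yellow mat and let go (horizontal distance between battery_mid and yellow_mat below 0.015 m and z of battery_mid in the frame of yellow_mat below 0.013 m and angle between battery_mid's own z axis and vertical below 0.12 rad and linear speed of battery below 0.02 m/s and contact force between the fingers and battery below 0.1 N and angle between the x axis of battery_mid and the x axis of yellow_mat, either way round below 0.25 rad), for 0.2 s.
3. black back cover at rest in the middle of the green mat and let go (horizontal distance between cover_mid and green_mat below 0.015 m and z of cover_mid in the frame of green_mat below 0.012 m and angle between cover_mid's own z axis and vertical below 0.12 rad and linear speed of cover below 0.02 m/s and contact force between the fingers and cover below 0.1 N and angle between the x axis of cover_mid and the x axis of green_mat, either way round below 0.25 rad), for 0.2 s.
4. screw cup at rest in the middle of the white mat and let go (horizontal distance between cup_mid and white_mat below 0.015 m and z of cup_mid in the frame of white_mat below 0.0195 m and angle between cup_mid's own z axis and vertical below 0.12 rad and linear speed of cup below 0.02 m/s and contact force between the fingers and cup below 0.1 N), for 0.2 s.
At the end, for the whole second after the job is handed in: Frame on red, dark battery on yellow, cover on green, cup on white: each centre within 15 mm of its mat's centre, flat within 0.12 rad and down on the mat, lengths (not the cup's) within 0.25 rad of the mat's length either way round, all at rest and released (all of step 1 and all of step 2 and all of step 3 and all of step 4); the robot touches nothing.
It fails at once if the grey battery is moved more than 20 mm (distance of grey_battery_mid from where it was at the start of the episode above 0.02 m).
It fails at once if the keypad phone is moved more than 20 mm (distance of keypad_phone_mid from where it was at the start of the episode above 0.02 m).
It fails at once if the screw cup is tipped more than 35 degrees (angle between cup_mid's own z axis and vertical above 0.61 rad).
It also fails if it takes over 104 s, if anything falls off the work surface, if the arm or the gripper's body presses on something with over 40 N, if the wrist force passes 120 N, or if a joint passes its speed limit or range.

## Robot

A 6-joint arm with a two-finger parallel gripper is mounted at the origin on a cart in front of the work surface, level with it; the furniture and walls round the work are solid. World frame = base frame: x ahead of the robot, y to its left, z up, the work surface at z = 0. Lengths are in mm, angles in rad, forces in N, time in s.
With the tool pointing down it reaches from about 375 to 975 mm from the base axis. Payload 3.8 kg.
Tool frame: the origin (TCP) lies on the centre line of the jaws, within the pads' length; the fingertips stand 25 mm ahead of it and the grasp point (between the pads) lies 6 mm ahead of it; z points along the fingers, y is the line along which they close (so a half turn about z gives the same grasp; the last joint's range is limited). The gripper opens to 85 mm and grips with 20 to 120 N. Pads are 22 mm wide; open, the fingers measure 114 mm over their backs; the gripper's body (76 mm by 85 mm) begins 54 mm behind the grasp point. The pads swing forward as they close: fully open they stand 13 mm farther back than shut.
Start: joints at [-1.14, 0.264, 1.604, -0, 1.274, -0.037], TCP at [304.368, -602.477, 256.28] pointing down, gripper open.
Joint ranges: [-2.63, 2.63], [-0.94, 2.18], [0.31, 2.57], [-1.31, 4.45], [0, 2.66], [-2.55, 2.55]. Speed limits (rad/s): [2.57, 2.57, 3.14, 3.14, 3.14, 3.14].

## Interface

Orientations are given as a unit quaternion [w, x, y, z].
In Python, from station import ctrl, snapshot gives the robot as it stands.
- The arm moves only by the tool drive_tool, never from a script. Its argument "increments" is a list of rows, each an object of numbers: "tx", "ty", "tz": the shift along the tool's x, y, z in m; "wx", "wy", "wz": the turn, a rotation vector about the tool's x, y, z in degrees. A call has 1 to 20 rows; each row shifts and turns the commanded pose from where the row before left it, along the tool's axes as they then stand; what a row does not reach is not made up. A row lasts 1/12 s, in which the tool goes at most 41.7 mm and 7.16 degrees, less where a joint would pass 70% of its speed; a pose out of reach is approached as far as the arm can. A call is refused whole if a number of a shift passes 0.0417 or a number of a turn 7.16, either way. A call with a gripper value outside its range is refused whole. "fingers" is the opening, from 0 (shut) to 1 (fully open), set as the call begins (left out, the last holds). The fingers move at their own pace and stop on an object; the grip force is fixed at half the most. Time passes only in rows, so rows that do not move let the fingers close. It gives the time, the measured TCP pose, the force, the opening and the grip force at its end, in the units of the state.
- ctrl.read_state(): the state, without advancing time (a new reading comes with each control period).
- snapshot(name): name is "side" or "top"; returns a dict with "color" (384x512x3 uint8, blue, green, red), "intrinsics" (3x3 intrinsics, pixels), "T" (4x4, takes a point from camera to world coordinates). Camera axes: x right, y down, z forward; pixel columns grow to the right and rows downward; lengths in mm; the calibration is good to about 2 mm. A picture is of the moment at which its call begins. There is no depth.
- ctrl.sign_off(): hands the job in; it is judged then, once.
The state is a dict: "time": time; "qpos": joint angles; "joint_velocities": joint speeds; "tau": joint torques, N m; "tool_pos": TCP position; "eef_rot": TCP orientation; "force": force on the tool from outside, world axes, zero at the start; "torque": the same for the moment, N m; "width": finger opening in mm; "grip_force": force on a finger pad.
Only numpy, scipy, OpenCV 4.12 (cv2) and the standard library are available. Lean on these libraries where they do the work, as an engineer would, in place of code of your own. Each camera call takes 0.05 s, during which the arm holds its last target. There are 200 camera calls.

## Working session

There is one attempt and no reset: what is moved stays moved. The work goes in short steps, Python scripts to look and compute and a tool call to move; the robot and the scene stay as the last step left them, time stands still between calls to the robot, and variables do not carry over. Pictures are saved under pics/ and viewed, at most 14 in all, crops included, and the job is handed in when it is done.

Besides the shell and the picture viewer there is one more tool, called as a command line: name --argument value ..., lists and objects as JSON in quotes. drive_tool: Moves the arm, as the interface text tells. Its arguments: {"type":"object","properties":{"increments":{"type":"array"},"fingers":{"type":"number"}},"required":["increments"]}

```bash
mkdir -p pics; ls
python3 - <<'E'
from station import ctrl, snapshot
import cv2,numpy as np
for n in("top","side"):
    s=snapshot(n); cv2.imwrite(f"pics/{n}0.png",cv2.resize(s["color"],(800,600),interpolation=cv2.INTER_CUBIC))
    np.savez(f"{n}.npz",K=s["intrinsics"],T=s["T"]); print(n,s["intrinsics"],s["T"].round(3))
print(ctrl.read_state())
E
```

```text
pics
top [[350.57272484   0.         255.25755875]
 [  0.         350.57272484 196.83335055]
 [  0.           0.           1.        ]] [[ 4.00000e-03 -9.98000e-01  6.50000e-02  4.51037e+02]
 [-1.00000e+00 -2.00000e-03  3.00000e-02  3.39750e+01]
 [-2.90000e-02 -6.50000e-02 -9.97000e-01  9.15016e+02]
 [ 0.00000e+00  0.00000e+00  0.00000e+00  1.00000e+00]]
side [[482.49529795   0.         259.56085087]
 [  0.         482.49529795 189.71290268]
 [  0.           0.           1.        ]] [[-3.80000e-01 -6.99000e-01  6.06000e-01 -4.48446e+02]
 [-9.25000e-01  2.82000e-01 -2.54000e-01  4.36439e+02]
 [ 7.00000e-03 -6.57000e-01 -7.53000e-01  1.23330e+03]
 [ 0.00000e+00  0.00000e+00  0.00000e+00  1.00000e+00]]
{'time': 0.1, 'qpos': array([-1.13990872e+00,  2.64692213e-01,  1.60529387e+00,  5.47116896e-06,
        1.27370641e+00, -3.69192953e-02]), 'joint_velocities': array([ 0.00010517, -0.00201744, -0.00419606,  0.00055352,  0.00029873,
        0.00106606]), 'tau': array([-8.59413421e-05, -5.16709507e+01, -3.68591201e+01, -9.20517346e-05,
        6.21180530e-03,  7.72652470e-06]), 'tool_pos': array([ 304.09926559, -601.903464  ,  255.04629994]), 'eef_rot': array([-1.03012639e-03,  9.72768731e-01,  2.31775526e-01, -2.02918094e-04]), 'force': array([-0.66065502,  0.40840836,  0.18480049]), 'torque': array([ 0.03663335, -0.00322619,  0.01021501]), 'grip_force': 0.0, 'width': 85.4922293495048}
```

View pics/top0.png

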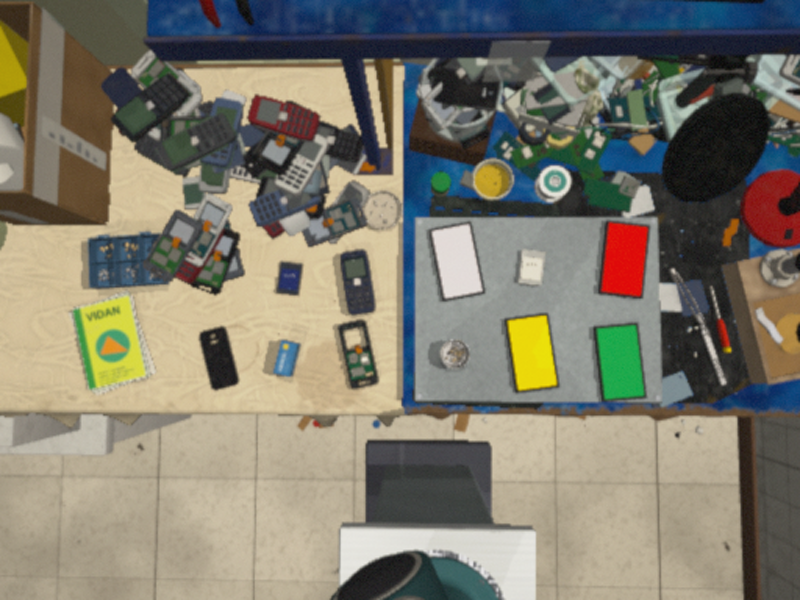

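View pics/side0.png

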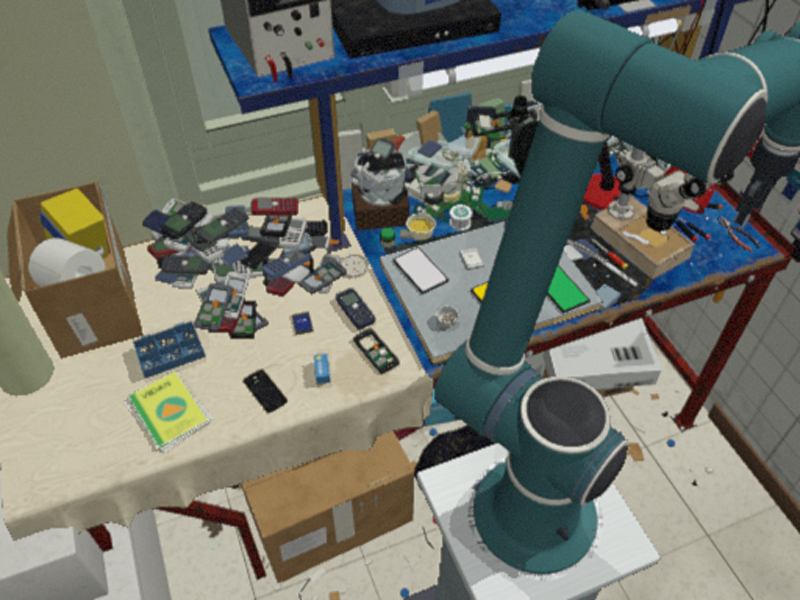

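```bash
cat > h.py <<'E'
import cv2,numpy as np
def proj(n,uv,z):
    d=np.load(n+".npz"); uv=np.atleast_2d(uv).astype(float)
    r=np.c_[uv,np.ones(len(uv))]@np.linalg.inv(d["K"]).T@d["T"][:3,:3].T; o=d["T"][:3,3]
    return (o+r*((z-o[2])/r[:,2])[:,None])[:,:2]
def rect(n,mask,z,off=(0,0)):
    c=max(cv2.findContours(mask.astype(np.uint8),0,1)[0],key=cv2.contourArea)[:,0]+np.array(off)
    (cx,cy),(w,h),a=cv2.minAreaRect(proj(n,c,z).astype(np.float32))
    if w<h: w,h,a=h,w,a+90
    return np.round([cx,cy,w,h,(a+90)%180-90],1)
E
python3 - <<'E'
from station import snapshot
from h import *
im=snapshot("top")["color"]; cv2.imwrite("top0.png",im)
hsv=cv2.cvtColor(im,cv2.COLOR_BGR2HSV); H,S,V=[hsv[...,i].astype(int) for i in range(3)]
u0,v0,u1,v1=268,139,420,257
def roi(m,b): 
    u0,v0,u1,v1=b; return m[v0:v1,u0:u1],(u0,v0)
B=(268,139,420,257)
ms={"red":((H<8)|(H>172))&(S>150)&(V>90),"yellow":(abs(H-28)<8)&(S>150)&(V>90),"green":(abs(H-70)<20)&(S>130)&(V>60),"white":(S<40)&(V>195)}
for k,m in ms.items():
    b=B if k!="white" else (268,139,315,195)
    mm,o=roi(m,b); print(k,rect("top",mm,31,o))
for k,b,z in(("frame",(212,200,246,252),4),("batt",(174,164,196,192),2),("cover",(124,204,156,252),0),("phone",(212,156,243,202),10)):
    mm,o=roi(V<115,b); mm=cv2.morphologyEx(mm.astype(np.uint8),cv2.MORPH_CLOSE,np.ones((3,3))); print(k,rect("top",mm,z,o))
a=cv2.resize(im[150:256,120:250],None,fx=6,fy=6,interpolation=cv2.INTER_CUBIC)[:600,:800];cv2.imwrite("pics/cl.png",a)
cv2.imwrite("pics/cr.png",cv2.resize(im[137:260,262:424],None,fx=4.8,fy=4.8,interpolation=cv2.INTER_CUBIC))
E
```

```text
red [ 588.  -301.1  114.7   64.7   -7.2]
yellow [ 437.4 -151.5  115.4   65.4    8. ]
green [ 423.2 -290.6  114.    64.2    5.3]
white [585.6 -32.7 110.   59.9  10.8]
frame [433.6 130.1 109.1  47.8  12.7]
batt [560.1 247.1  52.8  37.2  -7.1]
cover [425.7 364.9 100.2  46.8  15.5]
phone [551.6 131.2 108.9  46.8   9.5]
```

View pics/cl.png

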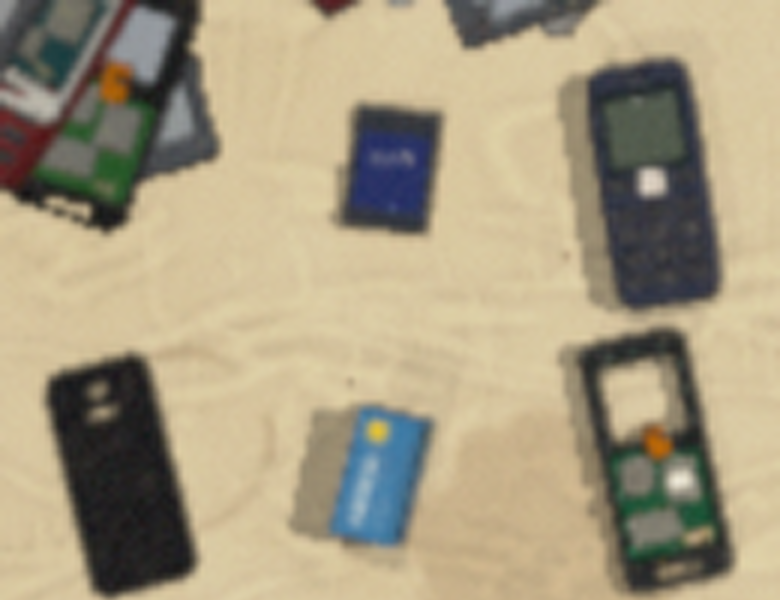

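View pics/cr.png

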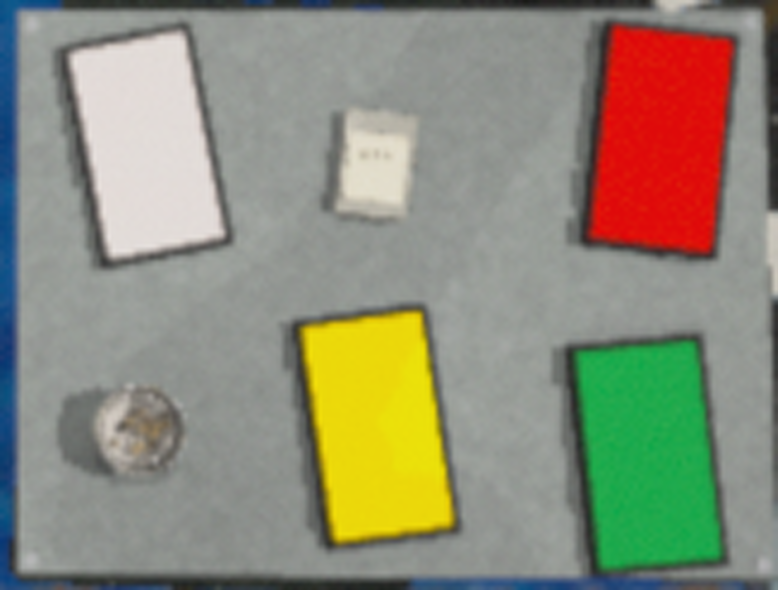

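```bash
cat >> h.py <<'E'
from station import ctrl, snapshot
from scipy.spatial.transform import Rotation as R
def plan(x,y,z,head=None,n=None):
    """n equal rows from the measured pose to x,y,z with tool x heading (deg)"""
    s=ctrl.read_state(); q=s["eef_rot"]; r0=R.from_quat(q[[1,2,3,0]]); p0=s["tool_pos"]
    x0=r0.as_matrix()[:,0]; h0=np.degrees(np.arctan2(x0[1],x0[0]))
    head=h0 if head is None else head
    d=-(head-h0+90)%180-90 if 0 else -((head-h0+90)%180-90)
    t=np.array([x,y,z])-p0
    tilt=(R.from_euler('ZX',[h0,180],degrees=True).inv()*r0).as_rotvec(degrees=True)
    n=n or int(np.ceil(max(np.linalg.norm(t)/38,abs(d)/6.5,1)))
    st=R.from_rotvec([0,0,d/n],degrees=True); A=sum((r0*st**k).as_matrix() for k in range(n))
    v=np.linalg.solve(A,t)
    print("at",p0.round(1),"head",h0.round(1),"tilt",tilt.round(2),"n",n,"t[m]",(v/1000).round(4),"wz",round(d/n,2),"w",round(s["width"],1))
E
python3 -c "
from h import *
plan(433.6,130.1,150,12.7,20)
print(proj('top',[290.75,226.6],44))"
```

```text
at [ 304.1 -602.   255.2] head 26.8 tilt [ 0.1  0.  -0. ] n 20 t[m] [ 0.0187 -0.0322  0.0053] wz 0.71 w 85.7
[[434.13080152 -28.08343766]]
```

drive_tool --increments '[{"tx": 0.0187, "ty": -0.0322, "tz": 0.0053, "wz": 0.71}, {"tx": 0.0187, "ty": -0.0322, "tz": 0.0053, "wz": 0.71}, {"tx": 0.0187, "ty": -0.0322, "tz": 0.0053, "wz": 0.71}, {"tx": 0.0187, "ty": -0.0322, "tz": 0.0053, "wz": 0.71}, {"tx": 0.0187, "ty": -0.0322, "tz": 0.0053, "wz": 0.71}, {"tx": 0.0187, "ty": -0.0322, "tz": 0.0053, "wz": 0.71}, {"tx": 0.0187, "ty": -0.0322, "tz": 0.0053, "wz": 0.71}, {"tx": 0.0187, "ty": -0.0322, "tz": 0.0053, "wz": 0.71}, {"tx": 0.0187, "ty": -0.0322, "tz": 0.0053, "wz": 0.71}, {"tx": 0.0187, "ty": -0.0322, "tz": 0.0053, "wz": 0.71}, {"tx": 0.0187, "ty": -0.0322, "tz": 0.0053, "wz": 0.71}, {"tx": 0.0187, "ty": -0.0322, "tz": 0.0053, "wz": 0.71}, {"tx": 0.0187, "ty": -0.0322, "tz": 0.0053, "wz": 0.71}, {"tx": 0.0187, "ty": -0.0322, "tz": 0.0053, "wz": 0.71}, {"tx": 0.0187, "ty": -0.0322, "tz": 0.0053, "wz": 0.71}, {"tx": 0.0187, "ty": -0.0322, "tz": 0.0053, "wz": 0.71}, {"tx": 0.0187, "ty": -0.0322, "tz": 0.0053, "wz": 0.71}, {"tx": 0.0187, "ty": -0.0322, "tz": 0.0053, "wz": 0.71}, {"tx": 0.0187, "ty": -0.0322, "tz": 0.0053, "wz": 0.71}, {"tx": 0.0187, "ty": -0.0322, "tz": 0.0053, "wz": 0.71}]' --fingers 0.75

```text
invalid input at $.increments[0]: expected keys tx, ty, tz, wx, wy, wz
```

```bash
python3 -c "
from h import *
im=snapshot('side')['color'];cv2.imwrite('pics/side1.png',cv2.resize(im,(800,600),interpolation=cv2.INTER_CUBIC))
plan(433.6,130.1,60,12.7)"
```

```text
at [ 304.2 -602.1  255.4] head 26.8 tilt [ 0.08  0.   -0.  ] n 21 t[m] [ 0.0178 -0.0307  0.0093] wz 0.67 w 85.2
```

View pics/side1.png

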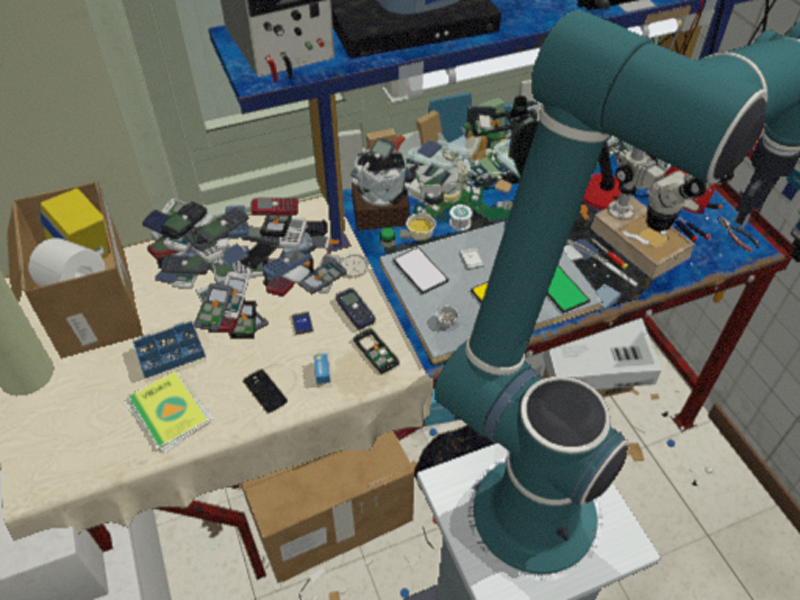

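The picture is unchanged, because the call was refused: every row needs all six keys. I'm sending it again.

drive_tool --increments '[{"tx": 0.0187, "ty": -0.0322, "tz": 0.0053, "wx": 0, "wy": 0, "wz": 0.71}, {"tx": 0.0187, "ty": -0.0322, "tz": 0.0053, "wx": 0, "wy": 0, "wz": 0.71}, {"tx": 0.0187, "ty": -0.0322, "tz": 0.0053, "wx": 0, "wy": 0, "wz": 0.71}, {"tx": 0.0187, "ty": -0.0322, "tz": 0.0053, "wx": 0, "wy": 0, "wz": 0.71}, {"tx": 0.0187, "ty": -0.0322, "tz": 0.0053, "wx": 0, "wy": 0, "wz": 0.71}, {"tx": 0.0187, "ty": -0.0322, "tz": 0.0053, "wx": 0, "wy": 0, "wz": 0.71}, {"tx": 0.0187, "ty": -0.0322, "tz": 0.0053, "wx": 0, "wy": 0, "wz": 0.71}, {"tx": 0.0187, "ty": -0.0322, "tz": 0.0053, "wx": 0, "wy": 0, "wz": 0.71}, {"tx": 0.0187, "ty": -0.0322, "tz": 0.0053, "wx": 0, "wy": 0, "wz": 0.71}, {"tx": 0.0187, "ty": -0.0322, "tz": 0.0053, "wx": 0, "wy": 0, "wz": 0.71}, {"tx": 0.0187, "ty": -0.0322, "tz": 0.0053, "wx": 0, "wy": 0, "wz": 0.71}, {"tx": 0.0187, "ty": -0.0322, "tz": 0.0053, "wx": 0, "wy": 0, "wz": 0.71}, {"tx": 0.0187, "ty": -0.0322, "tz": 0.0053, "wx": 0, "wy": 0, "wz": 0.71}, {"tx": 0.0187, "ty": -0.0322, "tz": 0.0053, "wx": 0, "wy": 0, "wz": 0.71}, {"tx": 0.0187, "ty": -0.0322, "tz": 0.0053, "wx": 0, "wy": 0, "wz": 0.71}, {"tx": 0.0187, "ty": -0.0322, "tz": 0.0053, "wx": 0, "wy": 0, "wz": 0.71}, {"tx": 0.0187, "ty": -0.0322, "tz": 0.0053, "wx": 0, "wy": 0, "wz": 0.71}, {"tx": 0.0187, "ty": -0.0322, "tz": 0.0053, "wx": 0, "wy": 0, "wz": 0.71}, {"tx": 0.0187, "ty": -0.0322, "tz": 0.0053, "wx": 0, "wy": 0, "wz": 0.71}, {"tx": 0.0187, "ty": -0.0322, "tz": 0.0053, "wx": 0, "wy": 0, "wz": 0.71}]' --fingers 0.75

```text
time: 1.87
tool_pos: [434.4, 130.9, 150.2]
eef_rot: [0.0, 0.994, 0.11, 0.0]
force: [0.3, -0.3, 0.3]
width: 64.0
grip_force: 0.0
```

```bash
python3 -c "
from h import *
im=snapshot('side')['color'];cv2.imwrite('pics/side2.png',cv2.resize(im,(800,600),interpolation=cv2.INTER_CUBIC))
plan(433.6,130.1,60,12.7)"
```

```text
at [436.2 136.  149.8] head 12.6 tilt [ 0.24  0.17 -0.  ] n 3 t[m] [-0.0014  0.0019  0.0299] wz -0.02 w 64.2
```

View pics/side2.png

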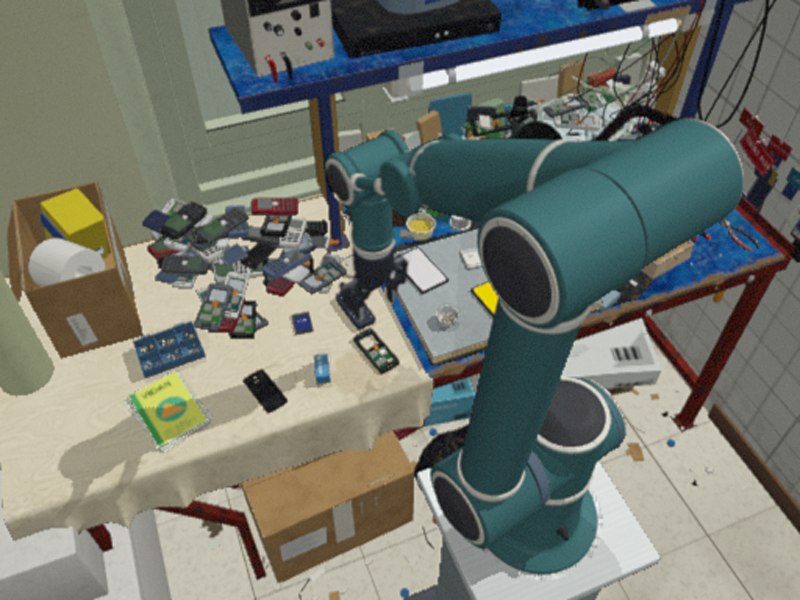

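The gripper hangs above the frame, and at px (540,130) there is a dark round lamp head behind the arm, near the red mat. I'll descend and locate the lamp.

drive_tool --increments '[{"tx": 0, "ty": 0, "tz": 0.03, "wx": 0, "wy": 0, "wz": 0}, {"tx": 0, "ty": 0, "tz": 0.03, "wx": 0, "wy": 0, "wz": 0}, {"tx": 0, "ty": 0, "tz": 0.03, "wx": 0, "wy": 0, "wz": 0}, {"tx": 0, "ty": 0, "tz": 0.02, "wx": 0, "wy": 0, "wz": 0}, {"tx": 0, "ty": 0, "tz": 0, "wx": 0, "wy": 0, "wz": 0}, {"tx": 0, "ty": 0, "tz": 0, "wx": 0, "wy": 0, "wz": 0}, {"tx": 0, "ty": 0, "tz": 0, "wx": 0, "wy": 0, "wz": 0}]'

```text
time: 2.5
tool_pos: [435.5, 128.9, 41.4]
eef_rot: [-0.0, 0.994, 0.11, 0.001]
force: [0.2, 0.6, 0.3]
width: 63.9
grip_force: 0.0
```

```bash
python3 -c "
from h import *
plan(433.6,130.1,24,12.7,3)
P=[]
for n in('top','side'):
    d=np.load(n+'.npz');P.append(d['K']@np.linalg.inv(d['T'])[:3])
X=cv2.triangulatePoints(P[0],P[1],np.array([458.,95.]),np.array([346.,85.]));print((X[:3]/X[3]).ravel())
for P_ in P: q=P_@X; print((q[:2]/q[2]).ravel())
for z in (100,200,300,400,500): print(z,proj('top',[[458,95],[440,128]],z).round().tolist())
im=snapshot('top')['color'];cv2.imwrite('pics/t3.png',cv2.resize(im[80:272,120:376],None,fx=3,fy=3,interpolation=cv2.INTER_CUBIC))
"
```

```text
at [435.5 128.9  41.4] head 12.6 tilt [ 0.    0.09 -0.  ] n 3 t[m] [-0.0005 -0.0005  0.0058] wz -0.04 w 63.9
[ 697.47235974 -357.08773909  220.50291654]
[462.5997899   96.19374491]
[344.52636386  85.51488036]
100 [[743.0, -414.0], [665.0, -371.0]]
200 [[707.0, -359.0], [639.0, -321.0]]
300 [[671.0, -304.0], [613.0, -271.0]]
400 [[636.0, -249.0], [586.0, -222.0]]
500 [[600.0, -194.0], [560.0, -172.0]]
```

View pics/t3.png

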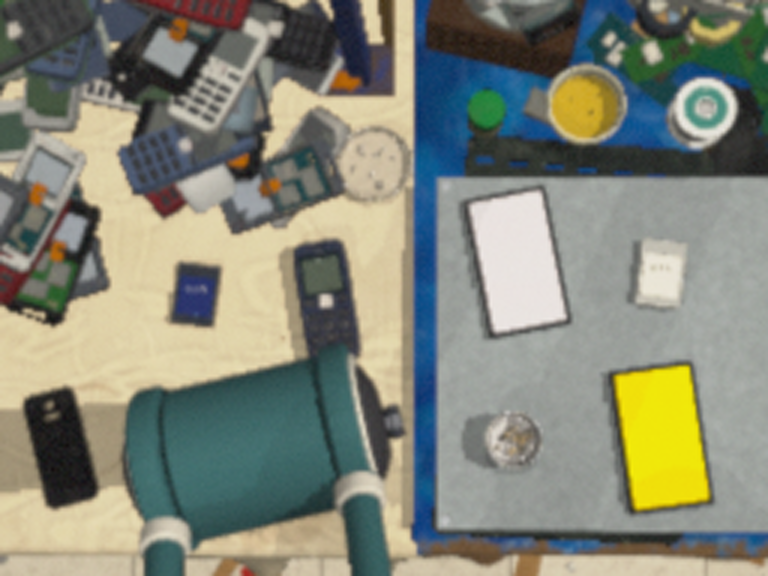

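Wrist above the frame; the lamp disc sits near (697,-357,220), to be watched at the red mat. Descending on the frame.

drive_tool --increments '[{"tx": -0.0015, "ty": -0.0015, "tz": 0.01, "wx": 0, "wy": 0, "wz": 0}, {"tx": 0, "ty": 0, "tz": 0.007, "wx": 0, "wy": 0, "wz": 0}, {"tx": 0, "ty": 0, "tz": 0.002, "wx": 0, "wy": 0, "wz": 0}, {"tx": 0, "ty": 0, "tz": 0, "wx": 0, "wy": 0, "wz": 0}, {"tx": 0, "ty": 0, "tz": 0, "wx": 0, "wy": 0, "wz": 0}]'

```text
time: 2.97
tool_pos: [432.5, 130.0, 21.1]
eef_rot: [0.0, 0.994, 0.11, -0.0]
force: [-0.6, 0.1, 0.4]
width: 64.2
grip_force: 0.0
```

drive_tool --increments '[{"tx": 0, "ty": 0, "tz": 0, "wx": 0, "wy": 0, "wz": 0}, {"tx": 0, "ty": 0, "tz": 0, "wx": 0, "wy": 0, "wz": 0}, {"tx": 0, "ty": 0, "tz": 0, "wx": 0, "wy": 0, "wz": 0}, {"tx": 0, "ty": 0, "tz": 0, "wx": 0, "wy": 0, "wz": 0}, {"tx": 0, "ty": 0, "tz": 0, "wx": 0, "wy": 0, "wz": 0}, {"tx": 0, "ty": 0, "tz": 0, "wx": 0, "wy": 0, "wz": 0}]' --fingers 0.4

```text
time: 3.47
tool_pos: [433.4, 130.2, 22.0]
eef_rot: [-0.0, 0.994, 0.11, 0.001]
force: [-1.7, -0.9, 5.8]
width: 45.8
grip_force: 61.8
```

drive_tool --increments '[{"tx": 0, "ty": 0, "tz": -0.01, "wx": 0, "wy": 0, "wz": 0}, {"tx": 0, "ty": 0, "tz": -0.03, "wx": 0, "wy": 0, "wz": 0}, {"tx": 0, "ty": 0, "tz": -0.04, "wx": 0, "wy": 0, "wz": 0}, {"tx": 0, "ty": 0, "tz": -0.04, "wx": 0, "wy": 0, "wz": 0}, {"tx": 0, "ty": 0, "tz": 0, "wx": 0, "wy": 0, "wz": 0}, {"tx": 0, "ty": 0, "tz": 0, "wx": 0, "wy": 0, "wz": 0}, {"tx": 0, "ty": 0, "tz": 0, "wx": 0, "wy": 0, "wz": 0}]'

```text
time: 4.05
tool_pos: [432.3, 129.9, 141.4]
eef_rot: [-0.0, 0.994, 0.11, 0.0]
force: [0.3, -0.0, -1.3]
width: 45.5
grip_force: 61.6
```

```bash
python3 -c "
from h import *
im=snapshot('side')['color']
a=cv2.imread('pics/side1.png')[20:320,440:740]
b=cv2.resize(im,(800,600),interpolation=cv2.INTER_CUBIC)
cv2.imwrite('pics/disc.png',np.hstack([cv2.resize(a,(400,400)),cv2.resize(b[20:320,440:740],(400,400))]))
cv2.imwrite('pics/side4.png',b)
plan(480,-150,150,0)
"
```

```text
at [431.5 129.7 140.3] head 12.6 tilt [-0.   -0.12 -0.  ] n 8 t[m] [ 0.0017  0.0355 -0.0012] wz 1.58 w 45.3
```

View pics/disc.png

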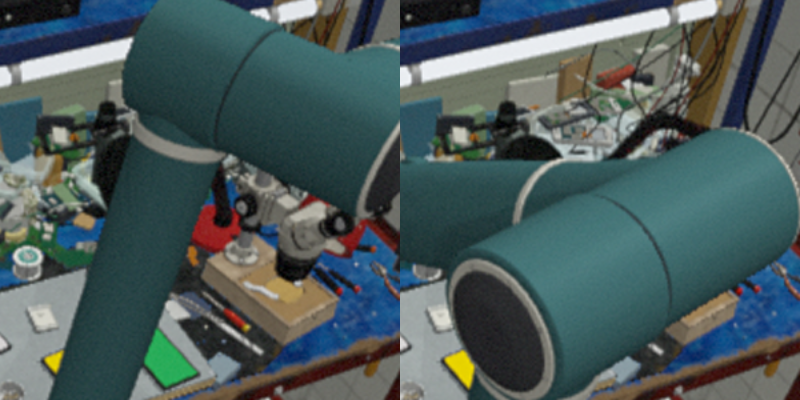

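```bash
python3 -c "
from h import *
P=[]
for n in('top','side'):
    d=np.load(n+'.npz');P.append(d['K']@np.linalg.inv(d['T'])[:3])
for s in ([340,98],[346,101],[352,101],[346,106],[356,98],[362,101]):
    X=cv2.triangulatePoints(P[0],P[1],np.array([457.6,94.7]),np.array(s,float));
    q=[P_@X for P_ in P]; print(s,(X[:3]/X[3]).ravel().round(),[(a[:2]/a[2]).ravel().round(1).tolist() for a in q])
for z in(150,200,250,300):print(z,proj('top',[[441,128]],z).round(),[ (a[:2]/a[2]/.64).round().tolist() for a in [P[1]@np.r_[proj('top',[[u,v]],z)[0],z,1] for u,v in ((457.6,94.7),(441,128),(425,115),(492,66))]])
"
```

```text
[340, 98] [ 735. -381.  136.] [[451.7, 93.0], [342.0, 97.3]]
[346, 101] [ 742. -408.  106.] [[456.5, 94.4], [346.4, 100.9]]
[352, 101] [ 742. -425.   98.] [[462.4, 95.9], [350.3, 101.6]]
[346, 106] [ 758. -425.   67.] [[454.9, 93.9], [347.0, 105.6]]
[356, 98] [ 733. -427.  115.] [[467.5, 97.1], [352.6, 99.2]]
[362, 101] [ 742. -457.   83.] [[472.2, 98.0], [357.0, 102.8]]
150 [[ 652. -348.]] [[539.0, 149.0], [540.0, 172.0], [521.0, 168.0], [554.0, 126.0]]
200 [[ 639. -323.]] [[535.0, 138.0], [536.0, 160.0], [518.0, 156.0], [550.0, 116.0]]
250 [[ 626. -298.]] [[531.0, 127.0], [532.0, 148.0], [514.0, 144.0], [546.0, 106.0]]
300 [[ 613. -273.]] [[527.0, 115.0], [528.0, 135.0], [510.0, 131.0], [541.0, 96.0]]
```

```bash
python3 -c "
from h import *
d=np.load('side.npz');P=d['K']@np.linalg.inv(d['T'])[:3]
for z in range(125,480,25):
    q=P@[434.4,131,z,1]; print(z,(q[:2]/q[2]/.64).round())
"
```

```text
125 [374. 310.]
150 [374. 301.]
175 [374. 293.]
200 [373. 284.]
225 [373. 274.]
250 [373. 265.]
275 [372. 255.]
300 [372. 245.]
325 [371. 235.]
350 [371. 224.]
375 [371. 213.]
400 [370. 202.]
425 [370. 191.]
450 [369. 179.]
475 [369. 166.]
```

drive_tool --increments '[{"tx": 0.0017, "ty": 0.0355, "tz": -0.0012, "wx": 0, "wy": 0, "wz": 1.58}, {"tx": 0.0017, "ty": 0.0355, "tz": -0.0012, "wx": 0, "wy": 0, "wz": 1.58}, {"tx": 0.0017, "ty": 0.0355, "tz": -0.0012, "wx": 0, "wy": 0, "wz": 1.58}, {"tx": 0.0017, "ty": 0.0355, "tz": -0.0012, "wx": 0, "wy": 0, "wz": 1.58}, {"tx": 0.0017, "ty": 0.0355, "tz": -0.0012, "wx": 0, "wy": 0, "wz": 1.58}, {"tx": 0.0017, "ty": 0.0355, "tz": -0.0012, "wx": 0, "wy": 0, "wz": 1.58}, {"tx": 0.0017, "ty": 0.0355, "tz": -0.0012, "wx": 0, "wy": 0, "wz": 1.58}, {"tx": 0.0017, "ty": 0.0355, "tz": -0.0012, "wx": 0, "wy": 0, "wz": 1.58}, {"tx": 0, "ty": 0, "tz": 0, "wx": 0, "wy": 0, "wz": 0}, {"tx": 0, "ty": 0, "tz": 0, "wx": 0, "wy": 0, "wz": 0}, {"tx": 0, "ty": 0, "tz": 0, "wx": 0, "wy": 0, "wz": 0}]'

```text
time: 5.02
tool_pos: [479.5, -149.0, 148.8]
eef_rot: [-0.001, 1.0, -0.001, -0.002]
force: [-0.5, 0.3, -0.0]
width: 45.5
grip_force: 61.7
```

```bash
python3 -c "
from h import *
a=cv2.resize(snapshot('side')['color'],(800,600),interpolation=cv2.INTER_CUBIC)[50:350,300:700]
b=cv2.resize(snapshot('top')['color'],(800,600),interpolation=cv2.INTER_CUBIC)[50:350,400:800]
cv2.imwrite('pics/mid.png',np.hstack([a,b]))
plan(586,-300,130,-7.2)
"
```

```text
at [ 480.  -148.3  149.5] head 0.0 tilt [ 0.08 -0.16  0.  ] n 5 t[m] [0.0227 0.0293 0.0038] wz 1.45 w 45.6
```

View pics/mid.png

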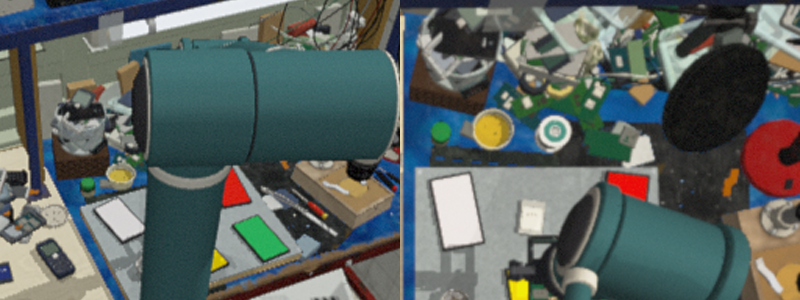

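The wrist drum is about 240 mm above the TCP and its cylinder is slim, so the lamp is cleared. On to the red mat.

drive_tool --increments '[{"tx": 0.0227, "ty": 0.0293, "tz": 0.0038, "wx": 0, "wy": 0, "wz": 1.45}, {"tx": 0.0227, "ty": 0.0293, "tz": 0.0038, "wx": 0, "wy": 0, "wz": 1.45}, {"tx": 0.0227, "ty": 0.0293, "tz": 0.0038, "wx": 0, "wy": 0, "wz": 1.45}, {"tx": 0.0227, "ty": 0.0293, "tz": 0.0038, "wx": 0, "wy": 0, "wz": 1.45}, {"tx": 0.0227, "ty": 0.0293, "tz": 0.0038, "wx": 0, "wy": 0, "wz": 1.45}, {"tx": 0, "ty": 0, "tz": 0, "wx": 0, "wy": 0, "wz": 0}, {"tx": 0, "ty": 0, "tz": 0.02, "wx": 0, "wy": 0, "wz": 0}, {"tx": 0, "ty": 0, "tz": 0.02, "wx": 0, "wy": 0, "wz": 0}, {"tx": 0, "ty": 0, "tz": 0.02, "wx": 0, "wy": 0, "wz": 0}, {"tx": 0, "ty": 0, "tz": 0, "wx": 0, "wy": 0, "wz": 0}, {"tx": 0, "ty": 0, "tz": 0, "wx": 0, "wy": 0, "wz": 0}, {"tx": 0, "ty": 0, "tz": 0, "wx": 0, "wy": 0, "wz": 0}]'

```text
time: 6.12
tool_pos: [587.4, -300.7, 72.6]
eef_rot: [0.0, 0.998, -0.063, 0.0]
force: [0.2, -0.4, 0.4]
width: 46.0
grip_force: 61.7
```

```bash
python3 -c "
from h import *
plan(587.5,-301,57,-7.2,2)
a=cv2.resize(snapshot('side')['color'],(800,600),interpolation=cv2.INTER_CUBIC)[150:350,400:667]
b=cv2.resize(snapshot('top')['color'],(800,600),interpolation=cv2.INTER_CUBIC)[150:350,500:767]
cv2.imwrite('pics/red.png',cv2.resize(np.hstack([a,b]),None,fx=1.49,fy=1.49))
"
```

```text
at [ 587.4 -300.7   72.6] head -7.2 tilt [-0.01  0.03  0.  ] n 2 t[m] [0.0001 0.0002 0.0078] wz -0.0 w 46.0
```

View pics/red.png

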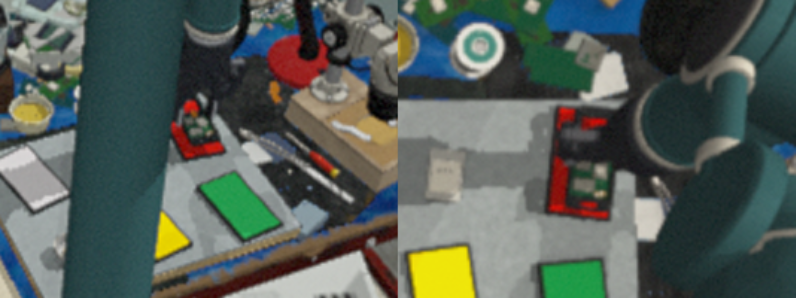

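The frame is held flat and lengthwise over the red mat. Lowering it.

drive_tool --increments '[{"tx": 0, "ty": 0, "tz": 0.009, "wx": 0, "wy": 0, "wz": 0}, {"tx": 0, "ty": 0, "tz": 0.005, "wx": 0, "wy": 0, "wz": 0}, {"tx": 0, "ty": 0, "tz": 0.002, "wx": 0, "wy": 0, "wz": 0}, {"tx": 0, "ty": 0, "tz": 0, "wx": 0, "wy": 0, "wz": 0}, {"tx": 0, "ty": 0, "tz": 0, "wx": 0, "wy": 0, "wz": 0}]'

```text
time: 6.63
tool_pos: [586.7, -301.7, 55.6]
eef_rot: [-0.0, 0.998, -0.064, -0.0]
force: [0.5, -0.2, -1.3]
width: 45.7
grip_force: 61.7
```

drive_tool --increments '[{"tx": 0, "ty": 0, "tz": 0, "wx": 0, "wy": 0, "wz": 0}, {"tx": 0, "ty": 0, "tz": 0, "wx": 0, "wy": 0, "wz": 0}, {"tx": 0, "ty": 0, "tz": 0, "wx": 0, "wy": 0, "wz": 0}, {"tx": 0, "ty": 0, "tz": 0, "wx": 0, "wy": 0, "wz": 0}, {"tx": 0, "ty": 0, "tz": -0.01, "wx": 0, "wy": 0, "wz": 0}, {"tx": 0, "ty": 0, "tz": -0.025, "wx": 0, "wy": 0, "wz": 0}, {"tx": 0, "ty": 0, "tz": -0.035, "wx": 0, "wy": 0, "wz": 0}, {"tx": 0, "ty": 0, "tz": -0.025, "wx": 0, "wy": 0, "wz": 0}, {"tx": 0, "ty": 0, "tz": 0, "wx": 0, "wy": 0, "wz": 0}]' --fingers 0.75

```text
time: 7.38
tool_pos: [590.9, -303.9, 159.4]
eef_rot: [0.003, 0.998, -0.064, 0.006]
force: [0.5, -1.4, 1.2]
width: 64.0
grip_force: 0.0
```

```bash
python3 -c "
from h import *
plan(480,0,160,0)
"
```

```text
at [ 590.9 -303.9  159.4] head -7.3 tilt [-0.27  0.67  0.  ] n 9 t[m] [-0.0147 -0.0328 -0.0004] wz -0.81 w 64.0
```

drive_tool --increments '[{"tx": -0.0064, "ty": -0.036, "tz": 0.0028, "wx": 0, "wy": 0, "wz": 0}, {"tx": -0.0064, "ty": -0.036, "tz": 0.0028, "wx": 0, "wy": 0, "wz": 0}, {"tx": -0.0064, "ty": -0.036, "tz": 0.0028, "wx": 0, "wy": 0, "wz": 0}, {"tx": -0.0064, "ty": -0.036, "tz": 0.0028, "wx": 0, "wy": 0, "wz": 0}, {"tx": -0.0064, "ty": -0.036, "tz": 0.0028, "wx": 0, "wy": 0, "wz": 0}, {"tx": -0.0064, "ty": -0.036, "tz": 0.0028, "wx": 0, "wy": 0, "wz": 0}, {"tx": -0.0064, "ty": -0.036, "tz": 0.0028, "wx": 0, "wy": 0, "wz": 0}, {"tx": -0.0064, "ty": -0.036, "tz": 0.0028, "wx": 0, "wy": 0, "wz": 0}, {"tx": -0.0064, "ty": -0.036, "tz": 0.0028, "wx": 0, "wy": 0, "wz": 0}, {"tx": -0.0064, "ty": -0.036, "tz": 0.0028, "wx": 0, "wy": 0, "wz": 0}, {"tx": -0.0064, "ty": -0.036, "tz": 0.0028, "wx": 0, "wy": 0, "wz": 0}, {"tx": -0.0064, "ty": -0.036, "tz": 0.0028, "wx": 0, "wy": 0, "wz": 0}, {"tx": -0.0064, "ty": -0.036, "tz": 0.0028, "wx": 0, "wy": 0, "wz": 0}, {"tx": -0.0064, "ty": -0.036, "tz": 0.0028, "wx": 0, "wy": 0, "wz": 0}, {"tx": -0.0064, "ty": -0.036, "tz": 0.0028, "wx": 0, "wy": 0, "wz": 0}, {"tx": 0, "ty": 0, "tz": 0, "wx": 0, "wy": 0, "wz": 0}, {"tx": 0, "ty": 0, "tz": 0.03, "wx": 0, "wy": 0, "wz": 0}, {"tx": 0, "ty": 0, "tz": 0.03, "wx": 0, "wy": 0, "wz": 0}, {"tx": 0, "ty": 0, "tz": 0, "wx": 0, "wy": 0, "wz": 0}, {"tx": 0, "ty": 0, "tz": 0, "wx": 0, "wy": 0, "wz": 0}]' --fingers 0.62

```text
time: 9.05
tool_pos: [558.1, 245.2, 47.2]
eef_rot: [0.001, 0.998, -0.064, -0.002]
force: [-1.2, -0.4, -0.4]
width: 52.9
grip_force: 0.0
```

```bash
python3 -c "
from h import *
plan(560.1,247.1,22.5,-7.1,2)
im=snapshot('top')['color']
hsv=cv2.cvtColor(im,cv2.COLOR_BGR2HSV)
cv2.imwrite('pics/t5.png',cv2.resize(im[130:260,128:424],None,fx=2.7,fy=2.7,interpolation=cv2.INTER_CUBIC))
"
```

```text
at [558.1 245.2  47.2] head -7.3 tilt [-0.15 -0.26 -0.  ] n 2 t[m] [ 0.0009 -0.0011  0.0123] wz -0.09 w 52.9
```

View pics/t5.png

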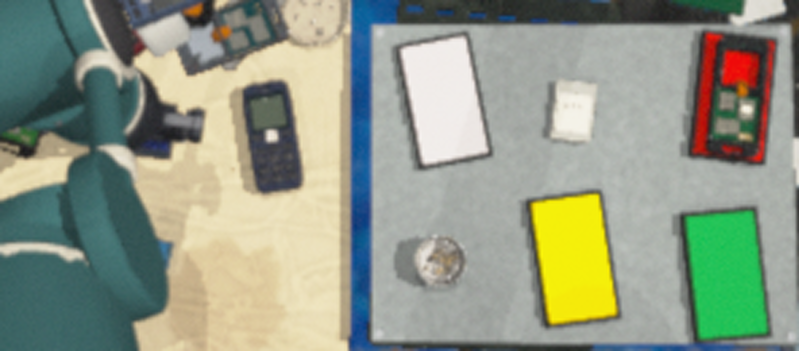

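The frame lies on the red mat, centred within about 4 mm (crop centre (737,98) against mat (733,98)). Now taking the battery.

drive_tool --increments '[{"tx": 0.0018, "ty": -0.0022, "tz": 0.012, "wx": 0, "wy": 0, "wz": 0}, {"tx": 0, "ty": 0, "tz": 0.008, "wx": 0, "wy": 0, "wz": 0}, {"tx": 0, "ty": 0, "tz": 0.003, "wx": 0, "wy": 0, "wz": 0}, {"tx": 0, "ty": 0, "tz": 0, "wx": 0, "wy": 0, "wz": 0}, {"tx": 0, "ty": 0, "tz": 0, "wx": 0, "wy": 0, "wz": 0}, {"tx": 0, "ty": 0, "tz": 0, "wx": 0, "wy": 0, "wz": 0}]'

```text
time: 9.6
tool_pos: [562.4, 248.2, 26.2]
eef_rot: [-0.0, 0.998, -0.064, 0.0]
force: [-0.3, -0.0, -0.1]
width: 53.0
grip_force: 0.0
```

drive_tool --increments '[{"tx": 0, "ty": 0, "tz": 0, "wx": 0, "wy": 0, "wz": 0}, {"tx": 0, "ty": 0, "tz": 0, "wx": 0, "wy": 0, "wz": 0}, {"tx": 0, "ty": 0, "tz": 0, "wx": 0, "wy": 0, "wz": 0}, {"tx": 0, "ty": 0, "tz": 0, "wx": 0, "wy": 0, "wz": 0}, {"tx": 0, "ty": 0, "tz": 0, "wx": 0, "wy": 0, "wz": 0}, {"tx": 0, "ty": 0, "tz": 0, "wx": 0, "wy": 0, "wz": 0}]' --fingers 0.3

```text
time: 10.1
tool_pos: [563.5, 248.6, 28.0]
eef_rot: [-0.001, 0.998, -0.064, 0.001]
force: [-0.6, -0.3, 7.8]
width: 25.8
grip_force: 3.7
```

The fingers closed over the top of the battery (too high). Open, lift, look.

drive_tool --increments '[{"tx": 0, "ty": 0, "tz": -0.01, "wx": 0, "wy": 0, "wz": 0}, {"tx": 0, "ty": 0, "tz": 0, "wx": 0, "wy": 0, "wz": 0}, {"tx": 0, "ty": 0, "tz": 0, "wx": 0, "wy": 0, "wz": 0}, {"tx": 0, "ty": 0, "tz": 0, "wx": 0, "wy": 0, "wz": 0}, {"tx": 0, "ty": 0, "tz": 0, "wx": 0, "wy": 0, "wz": 0}, {"tx": 0, "ty": 0, "tz": 0, "wx": 0, "wy": 0, "wz": 0}]' --fingers 0.62

```text
time: 10.6
tool_pos: [561.8, 248.0, 35.4]
eef_rot: [0.0, 0.998, -0.064, -0.0]
force: [0.4, -0.1, -0.1]
width: 52.6
grip_force: 0.0
```

```bash
python3 -c "
from h import *
plan(560.1,247.1,22,-7.1,1)
d=np.load('side.npz');P=d['K']@np.linalg.inv(d['T'])[:3]
im=snapshot('side')['color']
q=P@[560,247,0,1];u,v=(q[:2]/q[2]).astype(int);print(u,v)
o=np.hstack([cv2.resize(i[v-40:v+35,u-45:u+45],(400,333),interpolation=cv2.INTER_CUBIC) for i in (cv2.resize(cv2.imread('pics/side0.png'),(512,384),interpolation=cv2.INTER_AREA),im)])
cv2.imwrite('pics/b.png',o)
# dark-object rect in the original and now, side view
"
```

```text
at [561.8 248.   35.4] head -7.3 tilt [-0.02 -0.04 -0.  ] n 1 t[m] [-0.0016  0.0011  0.0134] wz -0.19 w 52.6
193 205
```

View pics/b.png

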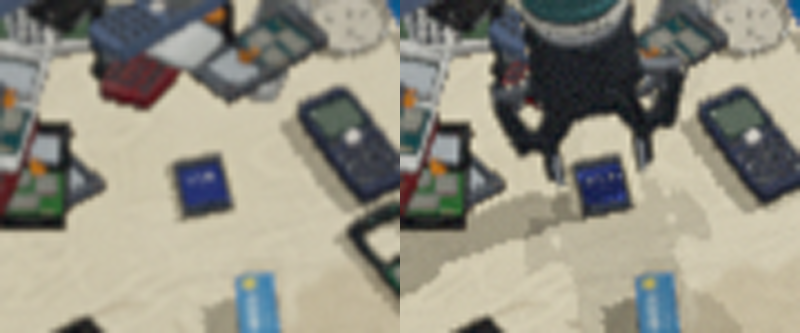

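The battery at crop (603,187) has not moved and sits between the open fingers. Going 13 mm down and gripping again.

drive_tool --increments '[{"tx": -0.0015, "ty": 0.001, "tz": 0.008, "wx": 0, "wy": 0, "wz": 0}, {"tx": 0, "ty": 0, "tz": 0.005, "wx": 0, "wy": 0, "wz": 0}, {"tx": 0, "ty": 0, "tz": 0, "wx": 0, "wy": 0, "wz": 0}, {"tx": 0, "ty": 0, "tz": 0, "wx": 0, "wy": 0, "wz": 0}, {"tx": 0, "ty": 0, "tz": 0, "wx": 0, "wy": 0, "wz": 0}, {"tx": 0, "ty": 0, "tz": 0, "wx": 0, "wy": 0, "wz": 0}]'

```text
time: 11.15
tool_pos: [560.7, 247.4, 22.9]
eef_rot: [-0.0, 0.998, -0.064, 0.0]
force: [0.7, 1.4, 0.4]
width: 52.9
grip_force: 0.0
```

drive_tool --increments '[{"tx": 0, "ty": 0, "tz": 0, "wx": 0, "wy": 0, "wz": 0}, {"tx": 0, "ty": 0, "tz": 0, "wx": 0, "wy": 0, "wz": 0}, {"tx": 0, "ty": 0, "tz": 0, "wx": 0, "wy": 0, "wz": 0}, {"tx": 0, "ty": 0, "tz": 0, "wx": 0, "wy": 0, "wz": 0}, {"tx": 0, "ty": 0, "tz": 0, "wx": 0, "wy": 0, "wz": 0}]' --fingers 0.35

```text
time: 11.57
tool_pos: [561.2, 247.6, 23.7]
eef_rot: [-0.0, 0.998, -0.064, 0.001]
force: [0.2, -1.0, 4.0]
width: 35.3
grip_force: 60.3
```

drive_tool --increments '[{"tx": 0, "ty": 0, "tz": -0.01, "wx": 0, "wy": 0, "wz": 0}, {"tx": 0, "ty": 0, "tz": -0.03, "wx": 0, "wy": 0, "wz": 0}, {"tx": 0, "ty": 0, "tz": -0.04, "wx": 0, "wy": 0, "wz": 0}, {"tx": 0, "ty": 0, "tz": -0.02, "wx": 0, "wy": 0, "wz": 0}, {"tx": 0, "ty": 0, "tz": 0, "wx": 0, "wy": 0, "wz": 0}, {"tx": 0, "ty": 0, "tz": 0, "wx": 0, "wy": 0, "wz": 0}, {"tx": 0, "ty": 0, "tz": 0, "wx": 0, "wy": 0, "wz": 0}]'

```text
time: 12.15
tool_pos: [559.7, 247.0, 122.2]
eef_rot: [0.0, 0.998, -0.064, -0.001]
force: [-0.7, 0.4, -0.2]
width: 35.2
grip_force: 59.9
```

```bash
python3 -c "
from h import *
plan(437.4,-151.5,110,8)
"
```

```text
at [559.7 247.  122.2] head -7.3 tilt [-0.04 -0.08 -0.  ] n 11 t[m] [-0.0109  0.0364  0.0011] wz -1.39 w 35.2
```

drive_tool --increments '[{"tx": -0.0109, "ty": 0.0364, "tz": 0.0011, "wx": 0, "wy": 0, "wz": -1.39}, {"tx": -0.0109, "ty": 0.0364, "tz": 0.0011, "wx": 0, "wy": 0, "wz": -1.39}, {"tx": -0.0109, "ty": 0.0364, "tz": 0.0011, "wx": 0, "wy": 0, "wz": -1.39}, {"tx": -0.0109, "ty": 0.0364, "tz": 0.0011, "wx": 0, "wy": 0, "wz": -1.39}, {"tx": -0.0109, "ty": 0.0364, "tz": 0.0011, "wx": 0, "wy": 0, "wz": -1.39}, {"tx": -0.0109, "ty": 0.0364, "tz": 0.0011, "wx": 0, "wy": 0, "wz": -1.39}, {"tx": -0.0109, "ty": 0.0364, "tz": 0.0011, "wx": 0, "wy": 0, "wz": -1.39}, {"tx": -0.0109, "ty": 0.0364, "tz": 0.0011, "wx": 0, "wy": 0, "wz": -1.39}, {"tx": -0.0109, "ty": 0.0364, "tz": 0.0011, "wx": 0, "wy": 0, "wz": -1.39}, {"tx": -0.0109, "ty": 0.0364, "tz": 0.0011, "wx": 0, "wy": 0, "wz": -1.39}, {"tx": -0.0109, "ty": 0.0364, "tz": 0.0011, "wx": 0, "wy": 0, "wz": -1.39}, {"tx": 0, "ty": 0, "tz": 0, "wx": 0, "wy": 0, "wz": 0}, {"tx": 0, "ty": 0, "tz": 0.02, "wx": 0, "wy": 0, "wz": 0}, {"tx": 0, "ty": 0, "tz": 0.015, "wx": 0, "wy": 0, "wz": 0}, {"tx": 0, "ty": 0, "tz": 0, "wx": 0, "wy": 0, "wz": 0}, {"tx": 0, "ty": 0, "tz": 0, "wx": 0, "wy": 0, "wz": 0}, {"tx": 0, "ty": 0, "tz": 0, "wx": 0, "wy": 0, "wz": 0}]'

```text
time: 13.57
tool_pos: [438.2, -150.6, 75.3]
eef_rot: [-0.0, 0.998, 0.07, -0.001]
force: [0.3, -0.9, 0.1]
width: 35.0
grip_force: 60.0
```

```bash
python3 -c "
from h import *
plan(437.4,-151.5,57.5,8,2)
"
```

```text
at [ 438.2 -150.6   75.3] head 8.0 tilt [ 0.05 -0.08  0.  ] n 2 t[m] [-0.0005  0.0004  0.0089] wz 0.01 w 35.0
```

drive_tool --increments '[{"tx": -0.0005, "ty": 0.0005, "tz": 0.01, "wx": 0, "wy": 0, "wz": 0}, {"tx": 0, "ty": 0, "tz": 0.005, "wx": 0, "wy": 0, "wz": 0}, {"tx": 0, "ty": 0, "tz": 0.002, "wx": 0, "wy": 0, "wz": 0}, {"tx": 0, "ty": 0, "tz": 0, "wx": 0, "wy": 0, "wz": 0}, {"tx": 0, "ty": 0, "tz": 0, "wx": 0, "wy": 0, "wz": 0}, {"tx": 0, "ty": 0, "tz": 0, "wx": 0, "wy": 0, "wz": 0}]'

```text
time: 14.07
tool_pos: [438.5, -151.8, 59.0]
eef_rot: [0.0, 0.998, 0.07, 0.0]
force: [-0.4, 0.2, 0.3]
width: 35.4
grip_force: 60.0
```

Another 1.5 mm down, release, rise.

drive_tool --increments '[{"tx": 0, "ty": 0, "tz": 0.0015, "wx": 0, "wy": 0, "wz": 0}, {"tx": 0, "ty": 0, "tz": 0, "wx": 0, "wy": 0, "wz": 0}, {"tx": 0, "ty": 0, "tz": 0, "wx": 0, "wy": 0, "wz": 0}]'

```text
time: 14.32
tool_pos: [438.3, -151.8, 57.4]
eef_rot: [0.0, 0.998, 0.07, 0.0]
force: [-0.6, 0.1, -0.2]
width: 35.3
grip_force: 60.0
```

drive_tool --increments '[{"tx": 0, "ty": 0, "tz": 0, "wx": 0, "wy": 0, "wz": 0}, {"tx": 0, "ty": 0, "tz": 0, "wx": 0, "wy": 0, "wz": 0}, {"tx": 0, "ty": 0, "tz": 0, "wx": 0, "wy": 0, "wz": 0}, {"tx": 0, "ty": 0, "tz": 0, "wx": 0, "wy": 0, "wz": 0}, {"tx": 0, "ty": 0, "tz": -0.01, "wx": 0, "wy": 0, "wz": 0}, {"tx": 0, "ty": 0, "tz": -0.03, "wx": 0, "wy": 0, "wz": 0}, {"tx": 0, "ty": 0, "tz": -0.04, "wx": 0, "wy": 0, "wz": 0}, {"tx": 0, "ty": 0, "tz": -0.02, "wx": 0, "wy": 0, "wz": 0}, {"tx": 0, "ty": 0, "tz": 0, "wx": 0, "wy": 0, "wz": 0}, {"tx": 0, "ty": 0, "tz": 0, "wx": 0, "wy": 0, "wz": 0}]' --fingers 0.62

```text
time: 15.15
tool_pos: [439.7, -152.3, 159.8]
eef_rot: [0.001, 0.998, 0.07, 0.002]
force: [-0.2, -0.1, 0.4]
width: 53.0
grip_force: 0.0
```

```bash
python3 -c "
from h import *
plan(425.7,364.9,130,15.5)
"
```

```text
at [ 439.7 -152.3  159.8] head 8.0 tilt [-0.14  0.24  0.  ] n 14 t[m] [ 0.0064 -0.0364  0.0021] wz -0.54 w 53.0
```

drive_tool --increments '[{"tx": 0.0064, "ty": -0.0364, "tz": 0.0021, "wx": 0, "wy": 0, "wz": -0.54}, {"tx": 0.0064, "ty": -0.0364, "tz": 0.0021, "wx": 0, "wy": 0, "wz": -0.54}, {"tx": 0.0064, "ty": -0.0364, "tz": 0.0021, "wx": 0, "wy": 0, "wz": -0.54}, {"tx": 0.0064, "ty": -0.0364, "tz": 0.0021, "wx": 0, "wy": 0, "wz": -0.54}, {"tx": 0.0064, "ty": -0.0364, "tz": 0.0021, "wx": 0, "wy": 0, "wz": -0.54}, {"tx": 0.0064, "ty": -0.0364, "tz": 0.0021, "wx": 0, "wy": 0, "wz": -0.54}, {"tx": 0.0064, "ty": -0.0364, "tz": 0.0021, "wx": 0, "wy": 0, "wz": -0.54}, {"tx": 0.0064, "ty": -0.0364, "tz": 0.0021, "wx": 0, "wy": 0, "wz": -0.54}, {"tx": 0.0064, "ty": -0.0364, "tz": 0.0021, "wx": 0, "wy": 0, "wz": -0.54}, {"tx": 0.0064, "ty": -0.0364, "tz": 0.0021, "wx": 0, "wy": 0, "wz": -0.54}, {"tx": 0.0064, "ty": -0.0364, "tz": 0.0021, "wx": 0, "wy": 0, "wz": -0.54}, {"tx": 0.0064, "ty": -0.0364, "tz": 0.0021, "wx": 0, "wy": 0, "wz": -0.54}, {"tx": 0.0064, "ty": -0.0364, "tz": 0.0021, "wx": 0, "wy": 0, "wz": -0.54}, {"tx": 0.0064, "ty": -0.0364, "tz": 0.0021, "wx": 0, "wy": 0, "wz": -0.54}, {"tx": 0, "ty": 0, "tz": 0, "wx": 0, "wy": 0, "wz": 0}, {"tx": 0, "ty": 0, "tz": 0.03, "wx": 0, "wy": 0, "wz": 0}, {"tx": 0, "ty": 0, "tz": 0.03, "wx": 0, "wy": 0, "wz": 0}, {"tx": 0, "ty": 0, "tz": 0.02, "wx": 0, "wy": 0, "wz": 0}, {"tx": 0, "ty": 0, "tz": 0, "wx": 0, "wy": 0, "wz": 0}, {"tx": 0, "ty": 0, "tz": 0, "wx": 0, "wy": 0, "wz": 0}]' --fingers 0.72

```text
time: 16.82
tool_pos: [422.3, 363.2, 45.4]
eef_rot: [0.002, 0.991, 0.135, -0.003]
force: [-0.3, -0.4, 0.1]
width: 61.3
grip_force: 0.0
```

drive_tool --increments '[{"tx": 0, "ty": 0, "tz": 0, "wx": 0, "wy": 0, "wz": 0}, {"tx": 0, "ty": 0, "tz": 0, "wx": 0, "wy": 0, "wz": 0}, {"tx": 0, "ty": 0, "tz": 0, "wx": 0, "wy": 0, "wz": 0}]'

```text
time: 17.07
tool_pos: [425.6, 365.9, 49.8]
eef_rot: [-0.001, 0.991, 0.135, 0.001]
force: [0.3, -0.4, -0.8]
width: 61.7
grip_force: 0.0
```

```bash
python3 -c "
from h import *
plan(425.7,364.9,21.5,15.5,2)
d=np.load('side.npz');P=d['K']@np.linalg.inv(d['T'])[:3]
a=cv2.resize(snapshot('side')['color'][150:280,100:230],(400,400),interpolation=cv2.INTER_CUBIC)
b=cv2.resize(snapshot('top')['color'][135:260,265:425],(400,312),interpolation=cv2.INTER_CUBIC)
cv2.imwrite('pics/c.png',np.hstack([a,cv2.copyMakeBorder(b,0,88,0,0,0)]))
"
```

```text
at [425.6 365.9  49.8] head 15.5 tilt [ 0.07  0.18 -0.  ] n 2 t[m] [-0.0001  0.0005  0.0141] wz 0.02 w 61.7
```

View pics/c.png

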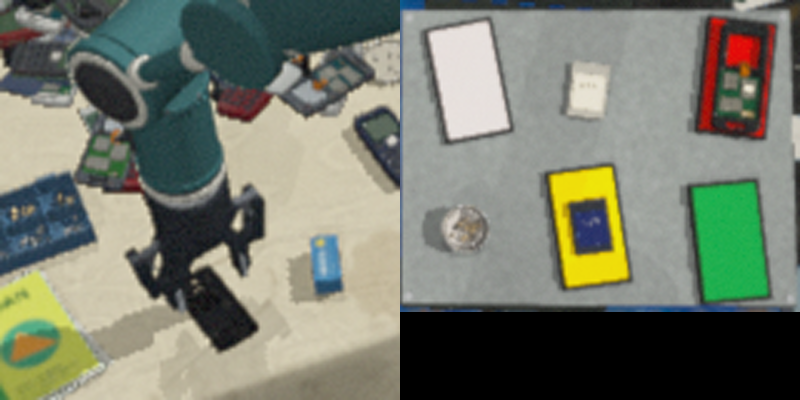

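The battery sits centred on the yellow mat (590,226), and the cover lies between the open fingers. Going 28 mm down.

drive_tool --increments '[{"tx": 0, "ty": 0.001, "tz": 0.016, "wx": 0, "wy": 0, "wz": 0}, {"tx": 0, "ty": 0, "tz": 0.009, "wx": 0, "wy": 0, "wz": 0}, {"tx": 0, "ty": 0, "tz": 0.003, "wx": 0, "wy": 0, "wz": 0}, {"tx": 0, "ty": 0, "tz": 0, "wx": 0, "wy": 0, "wz": 0}, {"tx": 0, "ty": 0, "tz": 0, "wx": 0, "wy": 0, "wz": 0}, {"tx": 0, "ty": 0, "tz": 0, "wx": 0, "wy": 0, "wz": 0}, {"tx": 0, "ty": 0, "tz": 0, "wx": 0, "wy": 0, "wz": 0}]'

```text
time: 17.75
tool_pos: [425.0, 364.5, 20.5]
eef_rot: [-0.0, 0.991, 0.135, 0.0]
force: [-0.4, 0.4, 0.2]
width: 61.6
grip_force: 0.0
```

drive_tool --increments '[{"tx": 0, "ty": 0, "tz": 0, "wx": 0, "wy": 0, "wz": 0}, {"tx": 0, "ty": 0, "tz": 0, "wx": 0, "wy": 0, "wz": 0}, {"tx": 0, "ty": 0, "tz": 0, "wx": 0, "wy": 0, "wz": 0}, {"tx": 0, "ty": 0, "tz": 0, "wx": 0, "wy": 0, "wz": 0}, {"tx": 0, "ty": 0, "tz": 0, "wx": 0, "wy": 0, "wz": 0}]' --fingers 0.45

```text
time: 18.17
tool_pos: [425.3, 364.7, 21.0]
eef_rot: [-0.0, 0.991, 0.135, 0.001]
force: [-1.0, -0.8, 5.5]
width: 45.0
grip_force: 61.4
```

drive_tool --increments '[{"tx": 0, "ty": 0, "tz": -0.01, "wx": 0, "wy": 0, "wz": 0}, {"tx": 0, "ty": 0, "tz": -0.025, "wx": 0, "wy": 0, "wz": 0}, {"tx": 0, "ty": 0, "tz": -0.035, "wx": 0, "wy": 0, "wz": 0}, {"tx": 0, "ty": 0, "tz": -0.03, "wx": 0, "wy": 0, "wz": 0}, {"tx": 0, "ty": 0, "tz": -0.01, "wx": 0, "wy": 0, "wz": 0}, {"tx": 0, "ty": 0, "tz": 0, "wx": 0, "wy": 0, "wz": 0}, {"tx": 0, "ty": 0, "tz": 0, "wx": 0, "wy": 0, "wz": 0}, {"tx": 0, "ty": 0, "tz": 0, "wx": 0, "wy": 0, "wz": 0}]'

```text
time: 18.83
tool_pos: [423.4, 363.2, 128.2]
eef_rot: [0.001, 0.991, 0.135, -0.001]
force: [0.5, 0.0, -1.3]
width: 44.9
grip_force: 61.2
```

```bash
python3 -c "
from h import *
plan(423.2,-290.6,120,5.3,18)
"
```

```text
at [423.4 363.2 128.2] head 15.6 tilt [-0.07 -0.16 -0.  ] n 18 t[m] [-0.0068  0.0357  0.0005] wz 0.57 w 44.9
```

drive_tool --increments '[{"tx": -0.0068, "ty": 0.0357, "tz": 0.0005, "wx": 0, "wy": 0, "wz": 0.57}, {"tx": -0.0068, "ty": 0.0357, "tz": 0.0005, "wx": 0, "wy": 0, "wz": 0.57}, {"tx": -0.0068, "ty": 0.0357, "tz": 0.0005, "wx": 0, "wy": 0, "wz": 0.57}, {"tx": -0.0068, "ty": 0.0357, "tz": 0.0005, "wx": 0, "wy": 0, "wz": 0.57}, {"tx": -0.0068, "ty": 0.0357, "tz": 0.0005, "wx": 0, "wy": 0, "wz": 0.57}, {"tx": -0.0068, "ty": 0.0357, "tz": 0.0005, "wx": 0, "wy": 0, "wz": 0.57}, {"tx": -0.0068, "ty": 0.0357, "tz": 0.0005, "wx": 0, "wy": 0, "wz": 0.57}, {"tx": -0.0068, "ty": 0.0357, "tz": 0.0005, "wx": 0, "wy": 0, "wz": 0.57}, {"tx": -0.0068, "ty": 0.0357, "tz": 0.0005, "wx": 0, "wy": 0, "wz": 0.57}, {"tx": -0.0068, "ty": 0.0357, "tz": 0.0005, "wx": 0, "wy": 0, "wz": 0.57}, {"tx": -0.0068, "ty": 0.0357, "tz": 0.0005, "wx": 0, "wy": 0, "wz": 0.57}, {"tx": -0.0068, "ty": 0.0357, "tz": 0.0005, "wx": 0, "wy": 0, "wz": 0.57}, {"tx": -0.0068, "ty": 0.0357, "tz": 0.0005, "wx": 0, "wy": 0, "wz": 0.57}, {"tx": -0.0068, "ty": 0.0357, "tz": 0.0005, "wx": 0, "wy": 0, "wz": 0.57}, {"tx": -0.0068, "ty": 0.0357, "tz": 0.0005, "wx": 0, "wy": 0, "wz": 0.57}, {"tx": -0.0068, "ty": 0.0357, "tz": 0.0005, "wx": 0, "wy": 0, "wz": 0.57}, {"tx": -0.0068, "ty": 0.0357, "tz": 0.0005, "wx": 0, "wy": 0, "wz": 0.57}, {"tx": -0.0068, "ty": 0.0357, "tz": 0.0005, "wx": 0, "wy": 0, "wz": 0.57}, {"tx": 0, "ty": 0, "tz": 0, "wx": 0, "wy": 0, "wz": 0}, {"tx": 0, "ty": 0, "tz": 0, "wx": 0, "wy": 0, "wz": 0}]'

```text
time: 20.5
tool_pos: [422.2, -289.9, 118.6]
eef_rot: [-0.001, 0.999, 0.044, -0.002]
force: [-0.6, 0.8, 0.2]
width: 45.0
grip_force: 61.3
```

drive_tool --increments '[{"tx": 0, "ty": 0, "tz": 0.025, "wx": 0, "wy": 0, "wz": 0}, {"tx": 0, "ty": 0, "tz": 0.02, "wx": 0, "wy": 0, "wz": 0}, {"tx": 0, "ty": 0, "tz": 0, "wx": 0, "wy": 0, "wz": 0}, {"tx": 0, "ty": 0, "tz": 0, "wx": 0, "wy": 0, "wz": 0}, {"tx": 0, "ty": 0, "tz": 0, "wx": 0, "wy": 0, "wz": 0}, {"tx": 0, "ty": 0, "tz": 0, "wx": 0, "wy": 0, "wz": 0}]'

```text
time: 21.0
tool_pos: [424.7, -289.0, 76.9]
eef_rot: [0.0, 0.999, 0.047, 0.001]
force: [0.5, 0.1, 0.2]
width: 45.5
grip_force: 61.3
```

```bash
python3 -c "
from h import *
plan(423.2,-290.6,56,5.3,2)
"
```

```text
at [ 424.7 -289.    76.9] head 5.4 tilt [-0.06  0.07  0.  ] n 2 t[m] [-0.0008  0.0007  0.0104] wz 0.03 w 45.5
```

drive_tool --increments '[{"tx": -0.0015, "ty": 0.0015, "tz": 0.012, "wx": 0, "wy": 0, "wz": 0}, {"tx": 0, "ty": 0, "tz": 0.006, "wx": 0, "wy": 0, "wz": 0}, {"tx": 0, "ty": 0, "tz": 0.002, "wx": 0, "wy": 0, "wz": 0}, {"tx": 0, "ty": 0, "tz": 0.001, "wx": 0, "wy": 0, "wz": 0}, {"tx": 0, "ty": 0, "tz": 0, "wx": 0, "wy": 0, "wz": 0}, {"tx": 0, "ty": 0, "tz": 0, "wx": 0, "wy": 0, "wz": 0}, {"tx": 0, "ty": 0, "tz": 0, "wx": 0, "wy": 0, "wz": 0}]'

```text
time: 21.58
tool_pos: [422.6, -290.9, 54.9]
eef_rot: [0.0, 0.999, 0.046, 0.0]
force: [-0.3, 0.2, -0.3]
width: 44.7
grip_force: 61.3
```

drive_tool --increments '[{"tx": 0, "ty": 0, "tz": 0, "wx": 0, "wy": 0, "wz": 0}, {"tx": 0, "ty": 0, "tz": 0, "wx": 0, "wy": 0, "wz": 0}, {"tx": 0, "ty": 0, "tz": 0, "wx": 0, "wy": 0, "wz": 0}, {"tx": 0, "ty": 0, "tz": 0, "wx": 0, "wy": 0, "wz": 0}, {"tx": 0, "ty": 0, "tz": -0.01, "wx": 0, "wy": 0, "wz": 0}, {"tx": 0, "ty": 0, "tz": -0.03, "wx": 0, "wy": 0, "wz": 0}, {"tx": 0, "ty": 0, "tz": -0.04, "wx": 0, "wy": 0, "wz": 0}, {"tx": 0, "ty": 0, "tz": -0.02, "wx": 0, "wy": 0, "wz": 0}, {"tx": 0, "ty": 0, "tz": 0, "wx": 0, "wy": 0, "wz": 0}, {"tx": 0, "ty": 0, "tz": 0, "wx": 0, "wy": 0, "wz": 0}, {"tx": 0, "ty": 0, "tz": 0, "wx": 0, "wy": 0, "wz": 0}]' --fingers 0.68

```text
time: 22.5
tool_pos: [422.1, -290.4, 154.7]
eef_rot: [-0.0, 0.999, 0.046, -0.0]
force: [-0.5, -0.2, 0.1]
width: 58.2
grip_force: 0.0
```

```bash
python3 -c "
from h import *
plan(434.1,-28.1,130,5.3)
"
```

```text
at [ 422.1 -290.4  154.7] head 5.3 tilt [ 0.02 -0.02  0.  ] n 7 t[m] [ 0.0052 -0.0372  0.0035] wz 0.0 w 58.2
```

drive_tool --increments '[{"tx": 0.0052, "ty": -0.0372, "tz": 0.0035, "wx": 0, "wy": 0, "wz": 0}, {"tx": 0.0052, "ty": -0.0372, "tz": 0.0035, "wx": 0, "wy": 0, "wz": 0}, {"tx": 0.0052, "ty": -0.0372, "tz": 0.0035, "wx": 0, "wy": 0, "wz": 0}, {"tx": 0.0052, "ty": -0.0372, "tz": 0.0035, "wx": 0, "wy": 0, "wz": 0}, {"tx": 0.0052, "ty": -0.0372, "tz": 0.0035, "wx": 0, "wy": 0, "wz": 0}, {"tx": 0.0052, "ty": -0.0372, "tz": 0.0035, "wx": 0, "wy": 0, "wz": 0}, {"tx": 0.0052, "ty": -0.0372, "tz": 0.0035, "wx": 0, "wy": 0, "wz": 0}, {"tx": 0, "ty": 0, "tz": 0, "wx": 0, "wy": 0, "wz": 0}, {"tx": 0, "ty": 0, "tz": 0.02, "wx": 0, "wy": 0, "wz": 0}, {"tx": 0, "ty": 0, "tz": 0.02, "wx": 0, "wy": 0, "wz": 0}, {"tx": 0, "ty": 0, "tz": 0, "wx": 0, "wy": 0, "wz": 0}, {"tx": 0, "ty": 0, "tz": 0, "wx": 0, "wy": 0, "wz": 0}, {"tx": 0, "ty": 0, "tz": 0, "wx": 0, "wy": 0, "wz": 0}, {"tx": 0, "ty": 0, "tz": 0, "wx": 0, "wy": 0, "wz": 0}]'

```text
time: 23.67
tool_pos: [435.2, -28.6, 91.1]
eef_rot: [0.0, 0.999, 0.046, 0.0]
force: [0.6, -0.1, 0.2]
width: 58.0
grip_force: 0.0
```

```bash
python3 -c "
from h import *
plan(434.1,-28.1,54,5.3,3)
im=snapshot('top')['color'];hsv=cv2.cvtColor(im,cv2.COLOR_BGR2HSV); H,S,V=[hsv[...,i].astype(int) for i in range(3)]
g=(abs(H-70)<20)&(S>130)&(V>60); b=(350,195,420,262)
sub=lambda m:m[b[1]:b[3],b[0]:b[2]]
k=sub(V<60); print('cover',rect('top',cv2.morphologyEx(k.astype(np.uint8),cv2.MORPH_OPEN,np.ones((5,5))),35,b[:2]))
"
```

```text
at [435.2 -28.6  91.1] head 5.3 tilt [-0.01  0.05  0.  ] n 3 t[m] [-0.0004 -0.0002  0.0124] wz -0.01 w 58.0
cover [ 422.7 -290.8   96.    44.4    5.5]
```

The cover is centred on the green mat (422.7, -290.8, 5.5°). Now the cup.

drive_tool --increments '[{"tx": -0.001, "ty": -0.0005, "tz": 0.016, "wx": 0, "wy": 0, "wz": 0}, {"tx": 0, "ty": 0, "tz": 0.012, "wx": 0, "wy": 0, "wz": 0}, {"tx": 0, "ty": 0, "tz": 0.008, "wx": 0, "wy": 0, "wz": 0}, {"tx": 0, "ty": 0, "tz": 0, "wx": 0, "wy": 0, "wz": 0}, {"tx": 0, "ty": 0, "tz": 0, "wx": 0, "wy": 0, "wz": 0}, {"tx": 0, "ty": 0, "tz": 0, "wx": 0, "wy": 0, "wz": 0}]'

```text
time: 24.22
tool_pos: [434.3, -27.9, 55.1]
eef_rot: [0.0, 0.999, 0.046, 0.001]
force: [-0.4, 0.8, 0.3]
width: 58.2
grip_force: 0.0
```

drive_tool --increments '[{"tx": 0, "ty": 0, "tz": 0, "wx": 0, "wy": 0, "wz": 0}, {"tx": 0, "ty": 0, "tz": 0, "wx": 0, "wy": 0, "wz": 0}, {"tx": 0, "ty": 0, "tz": 0, "wx": 0, "wy": 0, "wz": 0}, {"tx": 0, "ty": 0, "tz": 0, "wx": 0, "wy": 0, "wz": 0}, {"tx": 0, "ty": 0, "tz": 0, "wx": 0, "wy": 0, "wz": 0}]' --fingers 0.4

```text
time: 24.63
tool_pos: [434.5, -27.8, 55.8]
eef_rot: [0.0, 0.999, 0.046, 0.001]
force: [-1.9, 0.2, 6.7]
width: 41.5
grip_force: 59.6
```

drive_tool --increments '[{"tx": 0, "ty": 0, "tz": -0.008, "wx": 0, "wy": 0, "wz": 0}, {"tx": 0, "ty": 0, "tz": -0.016, "wx": 0, "wy": 0, "wz": 0}, {"tx": 0, "ty": 0, "tz": -0.016, "wx": 0, "wy": 0, "wz": 0}, {"tx": 0, "ty": 0, "tz": -0.01, "wx": 0, "wy": 0, "wz": 0}, {"tx": 0, "ty": 0, "tz": 0, "wx": 0, "wy": 0, "wz": 0}, {"tx": 0, "ty": 0, "tz": 0, "wx": 0, "wy": 0, "wz": 0}, {"tx": 0, "ty": 0, "tz": 0, "wx": 0, "wy": 0, "wz": 0}]'

```text
time: 25.22
tool_pos: [433.2, -27.7, 104.0]
eef_rot: [-0.0, 0.999, 0.046, -0.0]
force: [-1.1, -0.3, -0.8]
width: 41.5
grip_force: 60.7
```

```bash
python3 -c "
from h import *
plan(585.6,-32.7,100,5.3,8)
im=snapshot('side')['color']
cv2.imwrite('pics/cup.png',np.hstack([cv2.resize(im[150:240,230:320],(400,400),interpolation=cv2.INTER_CUBIC),cv2.resize(snapshot('top')['color'][135:260,265:425],(400,400),interpolation=cv2.INTER_CUBIC)]))
"
```

```text
at [433.2 -27.7 104. ] head 5.3 tilt [ 0.01 -0.03  0.  ] n 8 t[m] [0.0189 0.0024 0.0005] wz 0.0 w 41.5
```

View pics/cup.png

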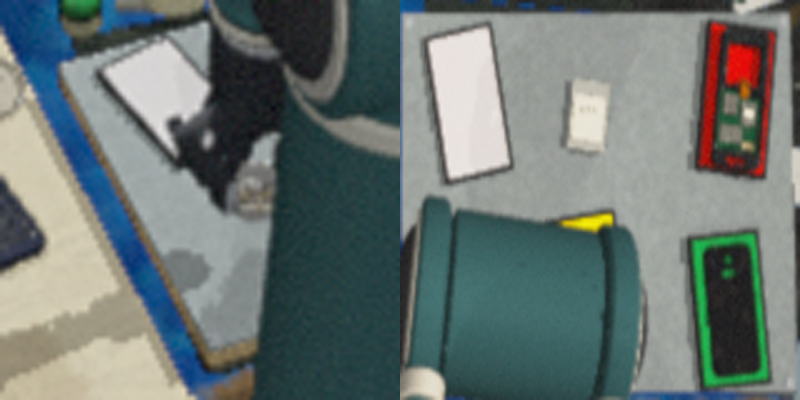

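The cup hangs upright in the jaws (250,190), and the cover is centred on the green mat. Moving to the white mat.

drive_tool --increments '[{"tx": 0.0189, "ty": 0.0024, "tz": 0, "wx": 0, "wy": 0, "wz": 0}, {"tx": 0.0189, "ty": 0.0024, "tz": 0, "wx": 0, "wy": 0, "wz": 0}, {"tx": 0.0189, "ty": 0.0024, "tz": 0, "wx": 0, "wy": 0, "wz": 0}, {"tx": 0.0189, "ty": 0.0024, "tz": 0, "wx": 0, "wy": 0, "wz": 0}, {"tx": 0.0189, "ty": 0.0024, "tz": 0, "wx": 0, "wy": 0, "wz": 0}, {"tx": 0.0189, "ty": 0.0024, "tz": 0, "wx": 0, "wy": 0, "wz": 0}, {"tx": 0.0189, "ty": 0.0024, "tz": 0, "wx": 0, "wy": 0, "wz": 0}, {"tx": 0.0189, "ty": 0.0024, "tz": 0, "wx": 0, "wy": 0, "wz": 0}, {"tx": 0, "ty": 0, "tz": 0, "wx": 0, "wy": 0, "wz": 0}, {"tx": 0, "ty": 0, "tz": 0.015, "wx": 0, "wy": 0, "wz": 0}, {"tx": 0, "ty": 0, "tz": 0.015, "wx": 0, "wy": 0, "wz": 0}, {"tx": 0, "ty": 0, "tz": 0, "wx": 0, "wy": 0, "wz": 0}, {"tx": 0, "ty": 0, "tz": 0, "wx": 0, "wy": 0, "wz": 0}, {"tx": 0, "ty": 0, "tz": 0, "wx": 0, "wy": 0, "wz": 0}, {"tx": 0, "ty": 0, "tz": 0, "wx": 0, "wy": 0, "wz": 0}]'

```text
time: 26.57
tool_pos: [586.2, -32.9, 75.2]
eef_rot: [0.0, 0.999, 0.046, 0.001]
force: [-1.1, -0.4, -0.2]
width: 41.5
grip_force: 60.8
```

```bash
python3 -c "
from h import *
plan(585.6,-32.7,62,5.3,2); print(proj('top',[292.6,167.2],31))
"
```

```text
at [586.2 -32.9  75.2] head 5.3 tilt [-0.01  0.06  0.  ] n 2 t[m] [-0.0003 -0.0001  0.0066] wz -0.0 w 41.5
[[583.91244091 -34.10681109]]
```

Centred. Lowering 13 mm, then feeling for the mat.

drive_tool --increments '[{"tx": 0, "ty": 0, "tz": 0.008, "wx": 0, "wy": 0, "wz": 0}, {"tx": 0, "ty": 0, "tz": 0.004, "wx": 0, "wy": 0, "wz": 0}, {"tx": 0, "ty": 0, "tz": 0.001, "wx": 0, "wy": 0, "wz": 0}, {"tx": 0, "ty": 0, "tz": 0, "wx": 0, "wy": 0, "wz": 0}, {"tx": 0, "ty": 0, "tz": 0, "wx": 0, "wy": 0, "wz": 0}, {"tx": 0, "ty": 0, "tz": 0, "wx": 0, "wy": 0, "wz": 0}]'

```text
time: 27.07
tool_pos: [586.2, -32.9, 61.9]
eef_rot: [0.0, 0.999, 0.046, 0.0]
force: [-2.3, 1.1, 5.6]
width: 41.7
grip_force: 61.2
```

drive_tool --increments '[{"tx": 0, "ty": 0, "tz": 0.001, "wx": 0, "wy": 0, "wz": 0}, {"tx": 0, "ty": 0, "tz": 0, "wx": 0, "wy": 0, "wz": 0}, {"tx": 0, "ty": 0, "tz": 0, "wx": 0, "wy": 0, "wz": 0}]'

```text
time: 27.32
tool_pos: [586.2, -32.9, 61.9]
eef_rot: [0.0, 0.999, 0.046, 0.0]
force: [-4.7, 0.2, 11.6]
width: 41.4
grip_force: 61.7
```

Contact: the cup is on the mat. Release and rise.

drive_tool --increments '[{"tx": 0, "ty": 0, "tz": -0.001, "wx": 0, "wy": 0, "wz": 0}, {"tx": 0, "ty": 0, "tz": 0, "wx": 0, "wy": 0, "wz": 0}, {"tx": 0, "ty": 0, "tz": 0, "wx": 0, "wy": 0, "wz": 0}, {"tx": 0, "ty": 0, "tz": 0, "wx": 0, "wy": 0, "wz": 0}, {"tx": 0, "ty": 0, "tz": 0, "wx": 0, "wy": 0, "wz": 0}, {"tx": 0, "ty": 0, "tz": -0.01, "wx": 0, "wy": 0, "wz": 0}, {"tx": 0, "ty": 0, "tz": -0.03, "wx": 0, "wy": 0, "wz": 0}, {"tx": 0, "ty": 0, "tz": -0.04, "wx": 0, "wy": 0, "wz": 0}, {"tx": 0, "ty": 0, "tz": -0.04, "wx": 0, "wy": 0, "wz": 0}, {"tx": -0.02, "ty": -0.035, "tz": -0.005, "wx": 0, "wy": 0, "wz": 0}, {"tx": -0.02, "ty": -0.035, "tz": -0.005, "wx": 0, "wy": 0, "wz": 0}, {"tx": -0.02, "ty": -0.035, "tz": -0.005, "wx": 0, "wy": 0, "wz": 0}, {"tx": -0.02, "ty": -0.035, "tz": -0.005, "wx": 0, "wy": 0, "wz": 0}, {"tx": -0.02, "ty": -0.035, "tz": -0.005, "wx": 0, "wy": 0, "wz": 0}, {"tx": 0, "ty": -0.04, "tz": 0, "wx": 0, "wy": 0, "wz": 0}, {"tx": 0, "ty": -0.04, "tz": 0, "wx": 0, "wy": 0, "wz": 0}, {"tx": 0, "ty": 0, "tz": 0, "wx": 0, "wy": 0, "wz": 0}, {"tx": 0, "ty": 0, "tz": 0, "wx": 0, "wy": 0, "wz": 0}, {"tx": 0, "ty": 0, "tz": 0, "wx": 0, "wy": 0, "wz": 0}]' --fingers 0.65

```text
time: 28.9
tool_pos: [462.7, 211.8, 206.7]
eef_rot: [0.0, 0.999, 0.047, 0.0]
force: [-0.0, 0.4, -0.0]
width: 55.7
grip_force: 0.0
```

```bash
python3 -c "
from h import *
im=snapshot('top')['color']; b=(272,142,316,194); m0=cv2.imread('top0.png')
d=cv2.absdiff(im,m0).max(2)[b[1]:b[3],b[0]:b[2]]>35
d=cv2.morphologyEx(d.astype(np.uint8),cv2.MORPH_OPEN,np.ones((2,2)))
print('changed on white, z=44:',rect('top',cv2.morphologyEx(d,cv2.MORPH_CLOSE,np.ones((5,5))),44,b[:2]))
for r in d[10:42]: print(''.join('.#'[x] for x in r))
b=(320,145,352,185);print('grey batt diff',cv2.absdiff(im,m0).max(2)[145:185,320:352].mean())
c=(350,200,420,262);k=(cv2.cvtColor(im,cv2.COLOR_BGR2HSV)[...,2]<60)[200:262,350:420]
print(ctrl.read_state()['force'],ctrl.read_state()['tool_pos'])
"
```

```text
changed on white, z=44: [585.4 -31.   57.2  44.2 -83.6]
............................................
............................................
............................................
............................................
............................................
....................#####...................
..................##########................
.............###.############...............
.........##########.##########..............
........##########...##########.............
........#########...###########.............
........######.....#############............
........#######...##############............
.........######...##############............
.........######...##############............
.........######...##############............
.........#####....##############............
.........#####..##..###########.............
..........#####.##..###########.............
..........######....##########..............
..........#######...##########..............
..........#########..########...............
..........#########..######.................
...........#######..........................
............................................
............................................
............................................
............................................
............................................
............................................
............................................
............................................
grey batt diff 11.91875
[-0.52095029 -0.99705261  0.10720031] [462.84163416 211.09186989 206.5071347 ]
```

```bash
python3 -c "
from h import *
print(proj('top',[295,165.5],50)); print(ctrl.sign_off())"
```

```text
[[585.30045557 -38.59238741]]
the job is handed in; nothing more can be done
None
```

The job is handed in at about 29 s: frame on red, dark battery on yellow, back cover on green and screw cup upright on white, each roughly 6 mm or less off its mat's centre in the pictures and let go in order, with the arm clear; I never touched the grey battery or the keypad phone, and sign-off gave no verdict.

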